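# Change the batch in a laser marker's loading drawer

## Task

Change the batch in the marker's loading drawer: pull the drawer out to its stop, move whatever pieces were left inside to the open red tray, and lay in the drawer every loose housing from the bench that is the same length as the sample on the clipboard. Leave the housings of the other length on the bench, and do not disturb the two samples, the bottle or the roll of tape. Then push the drawer fully home and, only once it is closed, press the start button on top of the unit all the way down.

Things in the scene. Friction and masses are not known exactly. Their poses are not given: they have to be found in the camera images.
- long0: black finned aluminium housing, a bar 105 x 32 x 40 mm (length along its own x, width y, height z); origin at its centre (20 mm above what it stands on); lies upright and loose on the bench beside the drawer unit at the start; in some runs absent
- long1: black finned aluminium housing, a bar 105 x 32 x 40 mm (length along its own x, width y, height z); origin at its centre (20 mm above what it stands on); lies upright and loose on the bench beside the drawer unit at the start; in some runs absent
- long2: black finned aluminium housing, a bar 105 x 32 x 40 mm (length along its own x, width y, height z); origin at its centre (20 mm above what it stands on); lies upright and loose on the bench beside the drawer unit at the start; in some runs absent
- short0: black finned aluminium housing, a bar 62 x 32 x 40 mm (length along its own x, width y, height z); origin at its centre (20 mm above what it stands on); lies upright and loose on the bench beside the drawer unit at the start; in some runs absent
- short1: black finned aluminium housing, a bar 62 x 32 x 40 mm (length along its own x, width y, height z); origin at its centre (20 mm above what it stands on); lies upright and loose on the bench beside the drawer unit at the start; in some runs absent
- short2: black finned aluminium housing, a bar 62 x 32 x 40 mm (length along its own x, width y, height z); origin at its centre (20 mm above what it stands on); lies upright and loose on the bench beside the drawer unit at the start; in some runs absent
- left_long: black finned aluminium housing, a bar 105 x 32 x 40 mm (length along its own x, width y, height z); origin at its centre (20 mm above what it stands on); a finished piece of the last batch, lies in the drawer at the start; in some runs absent
- left_short: black finned aluminium housing, a bar 62 x 32 x 40 mm (length along its own x, width y, height z); origin at its centre (20 mm above what it stands on); a finished piece of the last batch, lies in the drawer at the start; in some runs absent
- sample_long: black finned aluminium housing, a bar 105 x 32 x 40 mm (length along its own x, width y, height z); origin at its centre (20 mm above what it stands on); a sample that lies either on the clipboard or on the cork mat; not to be touched
- sample_short: black finned aluminium housing, a bar 62 x 32 x 40 mm (length along its own x, width y, height z); origin at its centre (20 mm above what it stands on); a sample that lies either on the clipboard or on the cork mat; not to be touched
- clipboard: wooden clipboard with a sheet of paper and a steel clip, 130 x 190 x 5 mm, fixed, flat on the bench at the far left or far right; origin at the centre of its underside. The sample lying on it (within 50 mm of its origin) shows which length is to be loaded
- mat: cork mat, 130 x 170 x 5 mm, fixed, flat on the bench on the other side from the clipboard; origin at the centre of its underside; the sample of the length that is not wanted now lies on it
- tray: open red plastic tray for finished pieces, fixed, 150 (x) x 200 (y) x 50 mm high, walls and floor 5 mm; origin at the centre of its underside
- unit: the marker's low loading unit, a fixed white steel cabinet 250 (x, depth) x 280 (y) x 90 mm high with one blue-fronted drawer; its front faces its own -x; origin at the centre of its underside. On the rear of its top stands the marking head, 90 x 260 mm, reaching 170 mm above the bench, its front face 30 mm behind the origin; the start button is on the front part of the top
- unit_drawer0 (a joint): the drawer's travel in m: 0 fully home, grows as it slides out along the unit's -x, 0.174 at its stop; stays where it is left, needs about 1 to 2 N
- unit_drawer0_handle (a point): middle of the drawer's bar handle: a horizontal round steel bar 11 mm thick, 120 mm long along y, 35 mm in front of the drawer's face, about 52 mm above the bench; free space of 29 mm between bar and face, so it can be pinched from above with one finger on either side. Axes as the unit's
- drawer_floor (a point): centre of the drawer's inner floor (moves with the drawer; axes as the unit's, -x towards the front). The inside is 205 mm (x) x 238 mm (y); the floor is 22 mm above the bench, the side walls reach 46 mm above the floor, the front 57 mm. At the stop the front 168 mm of the inside is clear of the unit; things under 55 mm high pass when it closes
- start (a joint): start button's travel in m: 0 released, 0.006 fully down; springs back, takes about 5 N
- start_top (a point): centre of the top of the round start button, 36 mm wide, pressed straight down; on the unit's top
- thermos: pink upright bottle, 64 mm wide, 210 mm tall; bystander; origin at the centre of its base
- tape: roll of tape lying flat, 100 mm wide, 45 mm high; bystander; origin at the centre of its underside

How it is judged:
On the way, in this order (a step that is already met when the one before it is completed fails the run):
1. the drawer is pulled out to its stop (value of joint unit_drawer0 above 0.166 m), for 0.2 s.
2. the left pieces are in the tray, all housings of the sample's length are in the drawer, those of the other length are still on the bench, and the drawer is pushed home (value of joint unit_drawer0 below 0.008 m and ((horizontal distance between sample_long and clipboard below 0.1 m and (x of long0 in the frame of drawer_floor between -0.1 and 0.1 m and y of long0 in the frame of drawer_floor between -0.117 and 0.117 m and z of long0 in the frame of drawer_floor between 0 and 0.045 m) and (x of long1 in the frame of drawer_floor between -0.1 and 0.1 m and y of long1 in the frame of drawer_floor between -0.117 and 0.117 m and z of long1 in the frame of drawer_floor between 0 and 0.045 m) and (x of long2 in the frame of drawer_floor between -0.1 and 0.1 m and y of long2 in the frame of drawer_floor between -0.117 and 0.117 m and z of long2 in the frame of drawer_floor between 0 and 0.045 m) and height (world z) of each of short0, short1, short2 below 0.033 m and (x of short0 in the frame of tray above 0.07 m or x of short0 in the frame of tray below -0.07 m or y of short0 in the frame of tray above 0.095 m or y of short0 in the frame of tray below -0.095 m) and (x of short1 in the frame of tray above 0.07 m or x of short1 in the frame of tray below -0.07 m or y of short1 in the frame of tray above 0.095 m or y of short1 in the frame of tray below -0.095 m) and (x of short2 in the frame of tray above 0.07 m or x of short2 in the frame of tray below -0.07 m or y of short2 in the frame of tray above 0.095 m or y of short2 in the frame of tray below -0.095 m)) or (horizontal distance between sample_short and clipboard below 0.1 m and (x of short0 in the frame of drawer_floor between -0.1 and 0.1 m and y of short0 in the frame of drawer_floor between -0.117 and 0.117 m and z of short0 in the frame of drawer_floor between 0 and 0.045 m) and (x of short1 in the frame of drawer_floor between -0.1 and 0.1 m and y of short1 in the frame of drawer_floor between -0.117 and 0.117 m and z of short1 in the frame of drawer_floor between 0 and 0.045 m) and (x of short2 in the frame of drawer_floor between -0.1 and 0.1 m and y of short2 in the frame of drawer_floor between -0.117 and 0.117 m and z of short2 in the frame of drawer_floor between 0 and 0.045 m) and height (world z) of each of long0, long1, long2 below 0.033 m and (x of long0 in the frame of tray above 0.07 m or x of long0 in the frame of tray below -0.07 m or y of long0 in the frame of tray above 0.095 m or y of long0 in the frame of tray below -0.095 m) and (x of long1 in the frame of tray above 0.07 m or x of long1 in the frame of tray below -0.07 m or y of long1 in the frame of tray above 0.095 m or y of long1 in the frame of tray below -0.095 m) and (x of long2 in the frame of tray above 0.07 m or x of long2 in the frame of tray below -0.07 m or y of long2 in the frame of tray above 0.095 m or y of long2 in the frame of tray below -0.095 m))) and x of left_long in the frame of tray between -0.07 and 0.07 m and y of left_long in the frame of tray between -0.095 and 0.095 m and z of left_long in the frame of tray between 0 and 0.06 m and x of left_short in the frame of tray between -0.07 and 0.07 m and y of left_short in the frame of tray between -0.095 and 0.095 m and z of left_short in the frame of tray between 0 and 0.06 m), for 0.2 s.
3. the start button is pressed down (value of joint start above 0.0045 m), for 0.04 s.
At the end, for the whole second after the job is handed in: The drawer is home (within 8 mm) and the button released; every housing of the length of the sample on the clipboard lies in the drawer, every housing of the other length lies on the bench (not in the drawer or the tray), every piece that was left in the drawer lies in the tray, and all are at rest (all of step 2 and value of joint start below 0.002 m and linear speed of each of long0, long1, long2, short0, short1, short2, left_long, left_short below 0.02 m/s); the robot touches nothing.
It fails at once if a sample is moved more than 30 mm (distance of any of sample_long, sample_short from where it was at the start of the episode above 0.03 m).
It fails at once if the bottle or tape is moved more than 40 mm, or the bottle is tipped (distance of any of thermos, tape from where it was at the start of the episode above 0.04 m or angle between thermos's own z axis and vertical above 0.5 rad).
It fails at once if the start button is pressed while the drawer is open (value of joint start above 0.004 m and value of joint unit_drawer0 above 0.015 m).
Of long0, long1, long2 only 2 to 3 are there at a start; the rules pass over those that are not, and their reading is None.
Of short0, short1, short2 only 2 to 3 are there at a start; the rules pass over those that are not, and their reading is None.
Of left_long, left_short only 1 to 2 are there at a start; the rules pass over those that are not, and their reading is None.
At some moment in a run one of long0, long1, long2, short0, short1, short2 may be knocked a few centimetres aside while the robot is not near it.
Once in a run the grip may slacken for a moment while it holds something.
It also fails if it takes over 210 s, if anything falls off the work surface, if the arm or the gripper's body presses on something with over 40 N, if the wrist force passes 120 N, or if a joint passes its speed limit or range.

## Robot

A 7-joint arm with a two-finger parallel gripper is mounted at the origin on the work surface. World frame = base frame: x ahead of the robot, y to its left, z up, the work surface at z = 0. Lengths are in m, angles in rad, forces in N, time in s.
With the tool pointing down it reaches from about 0.4 to 0.85 m from the base axis. Payload 4.4 kg.
Tool frame: the origin (TCP) lies midway between the tips of the shut fingers; the grasp point (between the pads) lies 19 mm behind it; z points along the fingers, y is the direction in which the jaws open and shut (so a half turn about z gives the same grasp; the last joint's range is limited). The gripper opens to 94 mm and grips with 3 to 60 N. Pads are 16 mm wide; open, the fingers measure 119 mm over their backs; the gripper's body (75 mm by 177 mm) begins 78 mm behind the grasp point.
Start: joints at [1.058, 0.628, 0.038, 1.517, -0.027, 0.996, -0.02], TCP at [0.281, -0.586, 0.205] pointing down, gripper open.
Joint ranges: [-3.06, 3.06], [-0.37, 2.12], [-1.25, 1.32], [0.18, 2.47], [-1.1, 4.24], [0.23, 1.98], [-2.94, 2.94]. Speed limits (rad/s): [2.57, 2.57, 3.14, 3.14, 3.14, 3.14, 3.14].

## Interface

Orientations are given as a unit quaternion [w, x, y, z].
In Python, from rig import get_state, viewer, ticket gives the robot as it stands.
- The arm moves only by the shell command python3 -m handwheel 'ROWS' [FORCE]. ROWS is text: rows parted by semicolons, each of 5 numbers parted by spaces: the opening, from -1 (shut) to 1 (fully open), then the shift along the tool's x, y, z in cm, then the turn about the tool's z in rad. In form: hand tx ty tz twist; .... A call has 1 to 12 rows; each row shifts and turns the commanded pose from where the row before left it, along the tool's axes as they then stand; what a row does not reach is not made up. A row lasts 1/10 s, in which the tool goes at most 50 mm and 8.59 degrees, less where a joint would pass 70% of its speed; a pose out of reach is approached as far as the arm can. A call is refused whole if a number of a shift passes 5 or a number of a turn 0.15, either way. A call with a gripper value outside its range is refused whole. The fingers move at their own pace and stop on an object; FORCE is the grip in N (left out, the last holds). Time passes only in rows, so rows that do not move let the fingers close. It gives the time, the measured TCP pose, the force and the opening at its end, in the units of the state.
- get_state(): the state, without advancing time (a new reading comes with each control period).
- viewer.grab_frame(name): name is "scene" or "top" or "wrist"; returns a dict with "pixels" (400x640x3 uint8, red, green, blue), "fx", "fy", "cx", "cy" (pixels), "cam_to_world" (4x4, takes a point from camera to world coordinates). Camera axes: x right, y down, z forward; pixel columns grow to the right and rows downward; lengths in m; the calibration is good to about 2 mm. A picture is of the moment at which its call begins. There is no depth.
- ticket.finish_job(): hands the job in, once; it reports no verdict.
The state is a dict: "time": time; "joints": joint angles; "joint_velocities": joint speeds; "tau": joint torques, N m; "eef_pos": TCP position; "ee_rot": TCP orientation; "contact_force": force on the tool from outside, world axes, zero at the start; "ft_torque": the same for the moment, N m; "gripper_width": finger opening in m.
Only numpy, scipy, OpenCV 4.12 (cv2) and the standard library are available. Lean on these libraries where they do the work, as an engineer would, in place of code of your own. Each camera call takes 0.05 s, during which the arm holds its last target.

## Working session

There is one attempt and no reset: what is moved stays moved. The work goes in short steps, Python scripts to look and compute and a shell command to move; the robot and the scene stay as the last step left them, time stands still between calls to the robot, and variables do not carry over. Pictures are saved under pics/ and viewed, and the job is handed in when it is done.

```bash
ls; mkdir -p pics; cat > h.py <<'E'
import numpy as np, cv2, json
from rig import get_state, viewer, ticket
def grab(n, fn):
    f=viewer.grab_frame(n); cv2.imwrite('pics/'+fn+'.png', np.ascontiguousarray(f['pixels'][:,:,::-1])); 
    np.savez('pics/'+fn+'.npz', **{k:np.array(v) for k,v in f.items()})
    return f
def load(fn): return dict(np.load('pics/'+fn+'.npz'))
def ray(f,u,v):
    T=np.array(f['cam_to_world']); d=T[:3,:3]@np.array([(u-f['cx'])/f['fx'],(v-f['cy'])/f['fy'],1.0]); return T[:3,3],d
def onz(f,u,v,z):
    o,d=ray(f,u,v); return o+d*(z-o[2])/d[2]
def proj(f,p):
    T=np.array(f['cam_to_world']); c=T[:3,:3].T@(np.array(p)-T[:3,3]); return c[0]/c[2]*f['fx']+f['cx'], c[1]/c[2]*f['fy']+f['cy']
def st():
    s=get_state(); return s
E
python3 - <<'E'
from h import *
s=get_state(); print({k:np.round(v,3) for k,v in s.items()})
for n in ['scene','top','wrist']:
    f=grab(n,n+'0'); print(n,f['fx'],f['cx'],f['cy'],np.round(f['cam_to_world'],3).tolist())
E
```

```text
pics
{'time': np.float64(0.0), 'joints': array([ 1.058,  0.629,  0.038,  1.518, -0.027,  0.996, -0.02 ]), 'joint_velocities': array([ 0.   , -0.001,  0.001, -0.002, -0.001,  0.   ,  0.   ]), 'tau': array([-0.0000e+00, -5.4971e+01,  1.1430e+00, -1.8663e+01, -5.2000e-02,
        2.4000e-02,  0.0000e+00]), 'eef_pos': array([ 0.281, -0.586,  0.205]), 'ee_rot': array([-0.001,  0.975,  0.222, -0.   ]), 'contact_force': array([0.085, 0.329, 0.102]), 'ft_torque': array([-0.011, -0.018, -0.038]), 'gripper_width': np.float64(0.094)}
scene 367.3689817648613 327.9755231926299 198.01234738349748 [[-0.197, 0.824, -0.531, 1.128], [0.98, 0.163, -0.112, 0.103], [-0.006, -0.542, -0.84, 0.991], [0.0, 0.0, 0.0, 1.0]]
top 376.89099291742735 316.68173995033726 199.83634287809267 [[-0.054, -0.977, 0.205, 0.289], [-0.999, 0.053, -0.013, 0.011], [0.002, -0.206, -0.979, 1.547], [0.0, 0.0, 0.0, 1.0]]
wrist 353.6542667648522 313.43503529118766 199.70681042267464 [[0.432, -0.869, -0.241, 0.351], [-0.902, -0.416, -0.115, -0.553], [-0.0, 0.267, -0.964, 0.385], [0.0, 0.0, 0.0, 1.0]]
```

View pics/top0.png

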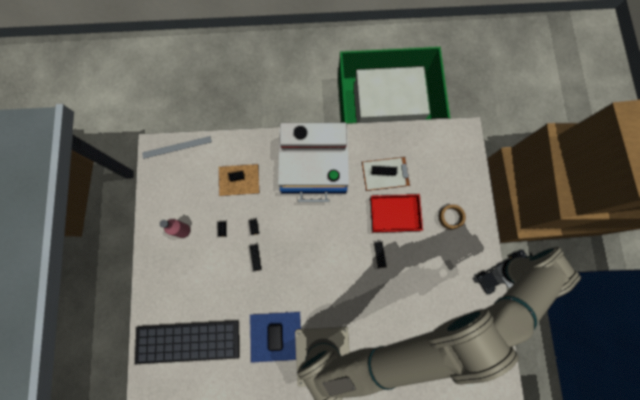

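View pics/scene0.png

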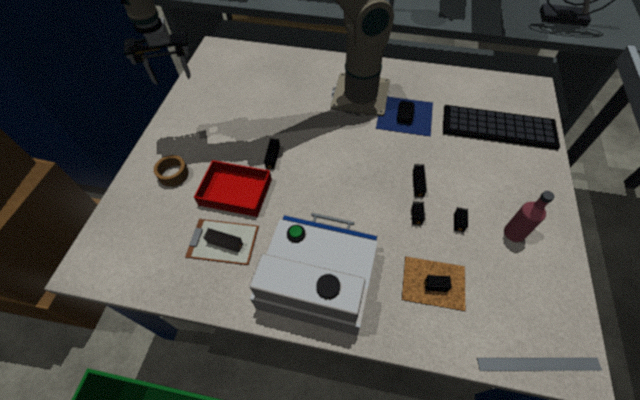

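View pics/wrist0.png

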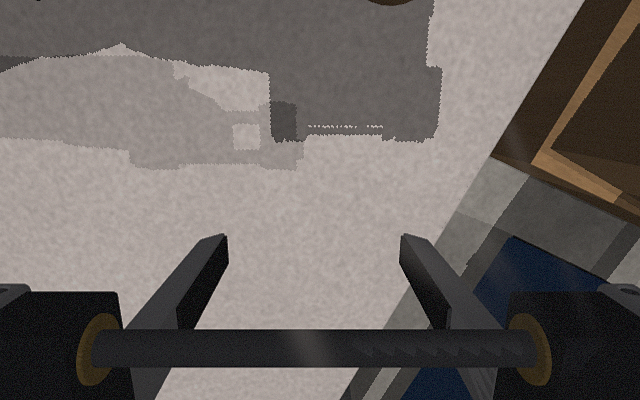

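```bash
python3 - <<'E'
from h import *
im=cv2.imread('pics/top0.png'); cv2.imwrite('pics/top0z.png',cv2.resize(im[110:290,130:520],None,fx=2,fy=2,interpolation=cv2.INTER_CUBIC))
im2=cv2.imread('pics/scene0.png'); cv2.imwrite('pics/scene0z.png',cv2.resize(im2[130:320,140:560],None,fx=1.9,fy=1.9,interpolation=cv2.INTER_CUBIC))
f=load('top0')
g=cv2.cvtColor(im,cv2.COLOR_BGR2GRAY); m=(g<45).astype(np.uint8)
cs,_=cv2.findContours(m,cv2.RETR_EXTERNAL,cv2.CHAIN_APPROX_NONE)
for c in cs:
    if 60<cv2.contourArea(c)<800:
        (u,v),(w,h),a=cv2.minAreaRect(c)
        bp=[onz(f,*p,0.04)[:2] for p in cv2.boxPoints(((u,v),(w,h),a))]
        e1=bp[1]-bp[0];e2=bp[2]-bp[1]
        print((round(u),round(v)),np.round(onz(f,u,v,.035)[:2],3),np.round([np.linalg.norm(e1),np.linalg.norm(e2)],3),np.round([np.degrees(np.arctan2(e[1],e[0]))for e in(e1,e2)]))
E
```

```text
(275, 337) [0.081 0.177] [0.061 0.101] [-93. 178.]
(487, 281) [ 0.244 -0.659] [0.077 0.079] [ -72. -165.]
(255, 257) [0.387 0.247] [0.027 0.095] [ -85. -173.]
(380, 255) [ 0.368 -0.248] [0.035 0.097] [ -84. -176.]
(222, 228) [0.508 0.38 ] [0.028 0.053] [-93. 180.]
(254, 226) [0.51 0.25] [0.027 0.054] [ -85. -173.]
(587, 231) [ 0.418 -1.093] [0.434 0.078] [-87. 173.]
(236, 176) [0.725 0.319] [0.06  0.034] [ -81. -170.]
(384, 170) [ 0.715 -0.296] [0.03  0.096] [ -9. -98.]
(300, 132) [0.902 0.045] [0.043 0.05 ] [-93. 177.]
(341, 94) [ 1.071 -0.139] [0.014 0.255] [-89. 180.]
```

View pics/top0z.png

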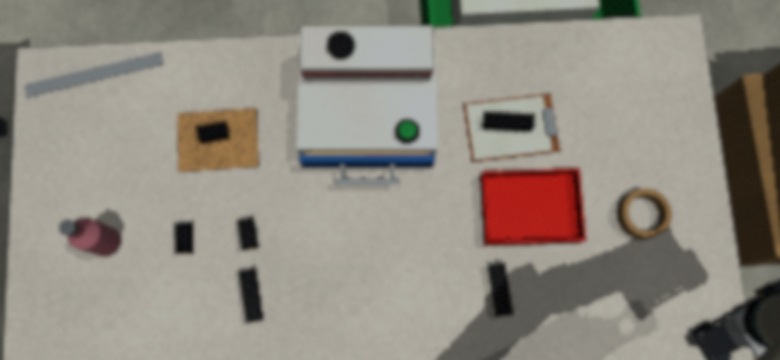

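View pics/scene0z.png

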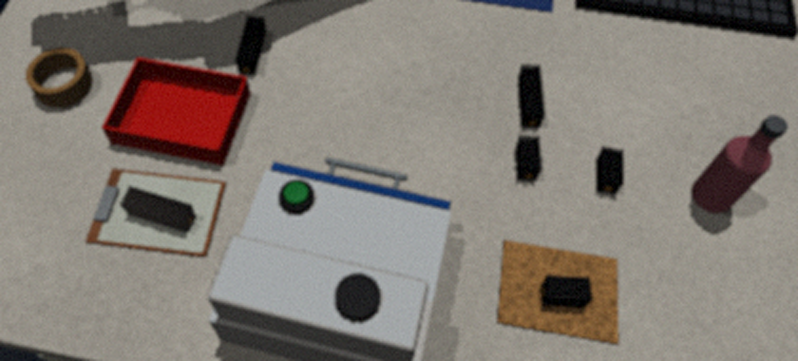

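```bash
python3 - <<'E'
from h import *
t=load('top0');s=load('scene0')
for p in [(297.5,202),(329,201)]: print('top h',onz(t,*p,.052))
for p in [(312.6,214.2),(353.2,223.7)]: print('sc h',onz(s,*p,.052))
# unit top corners / button / tray
print('btn',onz(t,130+407/2,110+131/2,.1),onz(s,140+296/1.9,130+193/1.9,.1))
for p in [(299,151),(435,153)]: print('unit fr top',onz(t,130+p[0]/2,110+p[1]/2,.09))
for p in [(272,165),(450,204)]: print('unit fr sc',onz(s,140+p[0]/1.9,130+p[1]/1.9,.09))
for p in [(483,171),(578,169),(584,242),(485,244)]: print('tray',onz(t,130+p[0]/2,110+p[1]/2,.05))
print('bottle', onz(s,140+710/1.9,130+205/1.9,0.0))
im=cv2.imread('pics/top0.png')
cv2.imwrite('pics/top0h.png',cv2.resize(im[180:215,270:360],None,fx=8,fy=8,interpolation=cv2.INTER_CUBIC))
E
```

```text
top h [0.59723666 0.06823912 0.052     ]
top h [ 0.59449513 -0.05936088  0.052     ]
sc h [ 0.59865206 -0.05545599  0.052     ]
sc h [0.60694647 0.06755404 0.052     ]
btn [ 0.68710446 -0.08131034  0.1       ] [ 0.6881552  -0.08030967  0.1       ]
unit fr top [0.66024021 0.13538993 0.09      ]
unit fr top [ 0.64159297 -0.13472621  0.09      ]
unit fr sc [ 0.64466355 -0.12888823  0.09      ]
unit fr sc [0.65743707 0.13910131 0.09      ]
tray [ 0.608406   -0.23360169  0.05      ]
tray [ 0.60214835 -0.4272449   0.05      ]
tray [ 0.45282749 -0.42277373  0.05      ]
tray [ 0.45951637 -0.22503178  0.05      ]
bottle [0.532658 0.544196 0.      ]
```

View pics/top0h.png

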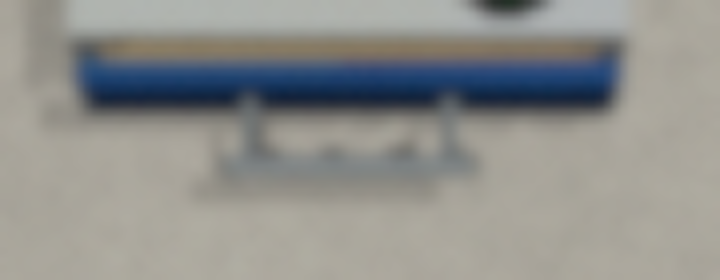

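```bash
cat >> h.py <<'E'
from scipy.spatial.transform import Rotation as Ro
def rot():
    q=get_state()['ee_rot']; return Ro.from_quat([q[1],q[2],q[3],q[0]]).as_matrix()
def psi():
    R=rot(); return np.degrees(np.arctan2(R[1,0],R[0,0]))
def plan(x,y,z,p=None):
    "twist first, then shift in cm along new tool axes"
    s=get_state(); p0=psi(); p=p0 if p is None else p
    tw=(p0-p+180)%360-180
    c,sn=np.cos(np.radians(p)),np.sin(np.radians(p))
    d=(np.array([x,y,z])-s['eef_pos'])*100
    print('t',round(s['time'],2),'psi',round(p0,1),'pos',np.round(s['eef_pos'],3),'w',round(s['gripper_width'],4),'twist',round(np.radians(tw),3),'shift',np.round([d[0]*c+d[1]*sn,d[0]*sn-d[1]*c,-d[2]],2), 'tiltz',np.round(rot()[:,2],3))
E
python3 - <<'E'
from h import *
plan(.600,.005,.15,86.4)
E
```

```text
t 0.15 psi 25.6 pos [ 0.281 -0.586  0.205] w 0.0941 twist -1.061 shift [60.96 28.16  5.48] tiltz [-0.001  0.001 -1.   ]
```

```bash
python3 -m handwheel '-0.36 0 0 0 -0.15; -0.36 0 0 0 -0.15; -0.36 0 0 0 -0.15; -0.36 0 0 0 -0.15; -0.36 0 0 0 -0.15; -0.36 0 0 0 -0.15; -0.36 0 0 0 -0.15; -0.36 0 0 0 -0.01; -0.36 3 1.5 0 0; -0.36 4 2 0 0; -0.36 4 2 0 0; -0.36 4 2 0 0' 20
python3 -m handwheel '-0.36 4 2 0 0; -0.36 4 2 0 0; -0.36 4 2 0 0; -0.36 4 2 0 0; -0.36 4 2 0 0; -0.36 4 2 0 0; -0.36 4 2 0 0; -0.36 4 2 0 0;-0.36 4 2 0 0;-0.36 4 1.5 0.5 0; -0.36 3 1 1 0; -0.36 0 0 0 0'
python3 - <<'E'
from h import *
plan(.600,.005,.15,86.4); print(get_state()['joints'])
grab('wrist','w1')
E
```

```text
time: 1.35
eef_pos: [0.3659, -0.4398, 0.2054]
ee_rot: [-0.0, 0.731, 0.682, 0.0]
contact_force: [1.2, -0.7, -0.4]
gripper_width: 0.0298
time: 2.55
eef_pos: [0.598, -0.0184, 0.1893]
ee_rot: [-0.002, 0.728, 0.686, 0.001]
contact_force: [-1.7, 0.2, 0.1]
gripper_width: 0.0299
t 2.55 psi 86.6 pos [ 0.598 -0.018  0.189] w 0.0299 twist 0.004 shift [2.35 0.05 3.93] tiltz [-0.001  0.004 -1.   ]
[ 0.1631277   0.58275865 -0.27974314  1.67941822  0.18897093  0.9067724
 -0.24888014]
```

View pics/w1.png

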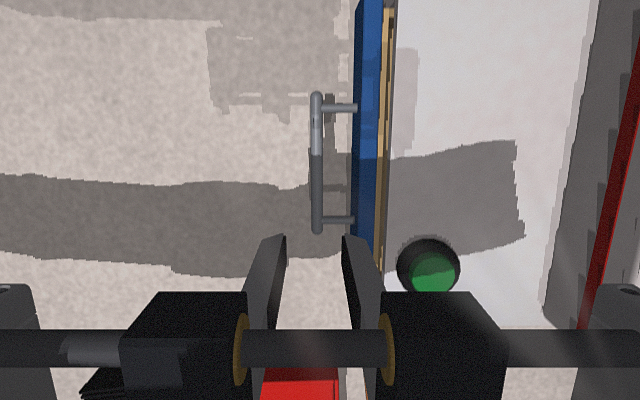

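```bash
python3 - <<'E'
from h import *
f=load('w1'); print(np.round(f['cam_to_world'],3).tolist())
for p in [(316,97),(317,230),(316,165)]: print(onz(f,*p,.052))
print(onz(f,432,271,.1))
for p in [(361,2),(380,262)]: print(onz(f,*p,.079))
E
```

```text
[[0.998, -0.057, -0.016, 0.603], [-0.059, -0.963, -0.264, 0.058], [-0.001, 0.264, -0.964, 0.37], [0.0, 0.0, 0.0, 1.0]]
[0.60530241 0.06255197 0.052     ]
[ 0.59927136 -0.05924912  0.052     ]
[0.60190689 0.00336169 0.052     ]
[ 0.69393217 -0.0836493   0.1       ]
[0.6421963  0.12756039 0.079     ]
[ 0.65423236 -0.08303445  0.079     ]
```

```bash
python3 -m handwheel '-0.36 2 0.3 2 0; -0.36 0 0 4 0; -0.36 0 0 4 0; -0.36 0 0 0 0; -0.36 0 0 0 0'
python3 - <<'E'
from h import *
plan(.602,.002,.035,86.8)
E
```

```text
time: 3.1
eef_pos: [0.6015, -0.007, 0.0909]
ee_rot: [0.0, 0.73, 0.683, -0.001]
contact_force: [0.5, -0.2, 0.2]
gripper_width: 0.03
t 3.1 psi 86.2 pos [ 0.601 -0.007  0.091] w 0.03 twist -0.011 shift [0.91 0.   5.59] tiltz [-0.001 -0.001 -1.   ]
```

```bash
python3 -m handwheel '-0.36 0.5 0 1.5 -0.01; -0.36 0 0 2 0; -0.36 0 0 2 0; -0.36 0 0 0 0; -0.7 0 0 0 0; -1 0 0 0 0; -1 0 0 0 0; -1 0 0 0 0;-1 0 0 0 0' 20
python3 - <<'E'
from h import *
plan(.602-.174,.002+.01,.035,86.8)
E
```

```text
time: 4.0
eef_pos: [0.6029, -0.0005, 0.0368]
ee_rot: [0.001, 0.726, 0.688, 0.001]
contact_force: [-0.9, 0.0, 6.2]
gripper_width: 0.0098
t 4.0 psi 86.9 pos [ 0.603 -0.     0.037] w 0.0098 twist 0.002 shift [  0.27 -17.53   0.18] tiltz [ 0.002  0.    -1.   ]
```

```bash
python3 -m handwheel '-1 0 -1 0 0; -1 0 -2 0 0; -1 0 -2 0 0; -1 0 -2 0 0; -1 0 -2 0 0; -1 0 -2 0 0; -1 0 -2 0 0; -1 0 -2 0 0; -1 0 -1.5 0 0; -1 0 -0.8 0 0; -1 0 -0.4 0 0; -1 0 0 0 0'
python3 - <<'E'
from h import *
plan(.602-.174,.002+.01,.035,86.8); grab('top','top1'); grab('scene','scene1')
im=cv2.imread('pics/top1.png'); cv2.imwrite('pics/top1z.png',cv2.resize(im[110:290,200:470],None,fx=2.9,fy=2.9,interpolation=cv2.INTER_CUBIC))
E
```

```text
time: 5.2
eef_pos: [0.4365, 0.0085, 0.0368]
ee_rot: [0.006, 0.727, 0.687, 0.008]
contact_force: [16.8, -6.4, -9.7]
gripper_width: 0.0101
t 5.2 psi 86.7 pos [0.437 0.008 0.037] w 0.0101 twist -0.001 shift [ 0.31 -0.87  0.18] tiltz [ 0.021  0.002 -1.   ]
```

View pics/top1z.png

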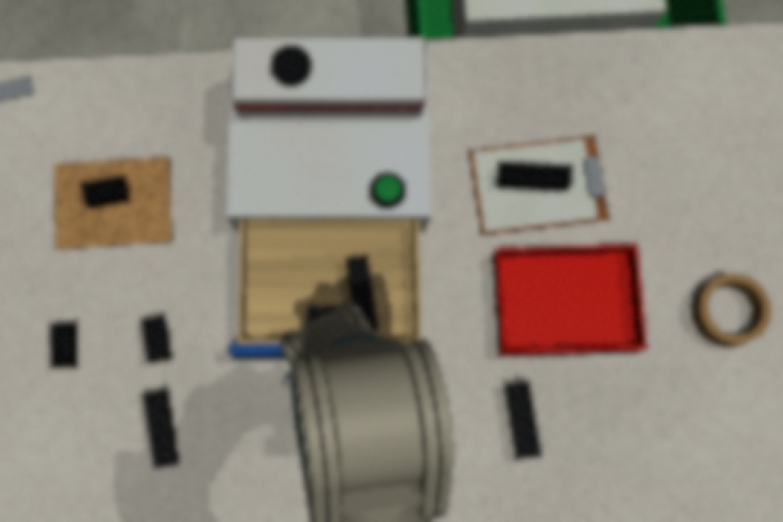

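View pics/scene1.png

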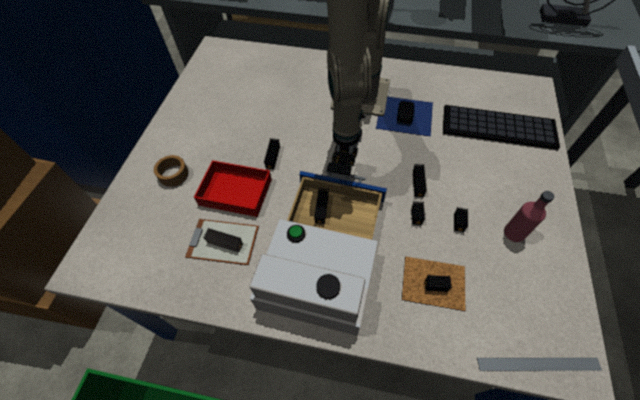

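```bash
python3 -m handwheel '-1 0 -0.5 0 0; -1 0 0 0 0; -1 0 0 0 0'
python3 -m handwheel '-1 0 -0.5 0 0; -1 0 0 0 0; -1 0 0 0 0'
```

```text
time: 5.6
eef_pos: [0.4365, 0.0086, 0.0372]
ee_rot: [0.008, 0.727, 0.686, 0.011]
contact_force: [26.1, -8.1, -17.3]
gripper_width: 0.0102
time: 5.9
eef_pos: [0.436, 0.0087, 0.0377]
ee_rot: [0.01, 0.727, 0.686, 0.012]
contact_force: [40.5, -7.5, -30.2]
gripper_width: 0.0112
```

```bash
python3 -m handwheel '-1 0 0.9 0 0; -1 0 0 0 0; -0.36 0 0 0 0; -0.36 0 0 0 0;-0.36 0 0 0 0'
python3 -m handwheel '-0.36 0 0 -2 0; -0.36 0 0 -4 0; -0.36 0 0 -4 0; -0.36 0 0 -4 0; -0.36 0 0 -4 0; 0 0 0 -4 0; 0 -4 0 0 0;0 -4 0 0 0;0 -4 0 0 0;0 -4 0 0 0;0 -4 0 0 0;0 0 0 0 0'
python3 - <<'E'
from h import *
plan(.5,-.15,.3,86.8); grab('top','top2'); grab('scene','scene2');grab('wrist','w2')
im=cv2.imread('pics/top2.png'); cv2.imwrite('pics/top2z.png',cv2.resize(im[110:290,200:470],None,fx=2.9,fy=2.9,interpolation=cv2.INTER_CUBIC))
E
```

```text
time: 6.4
eef_pos: [0.4274, 0.0096, 0.0365]
ee_rot: [0.002, 0.726, 0.688, 0.003]
contact_force: [3.8, -0.2, 3.7]
gripper_width: 0.0292
time: 7.6
eef_pos: [0.4106, -0.1955, 0.2544]
ee_rot: [-0.001, 0.729, 0.685, -0.002]
contact_force: [-0.7, 0.4, -0.2]
gripper_width: 0.0471
t 7.6 psi 86.4 pos [ 0.411 -0.196  0.254] w 0.0471 twist -0.007 shift [ 5.04  8.68 -4.56] tiltz [-0.004 -0.001 -1.   ]
```

View pics/top2z.png

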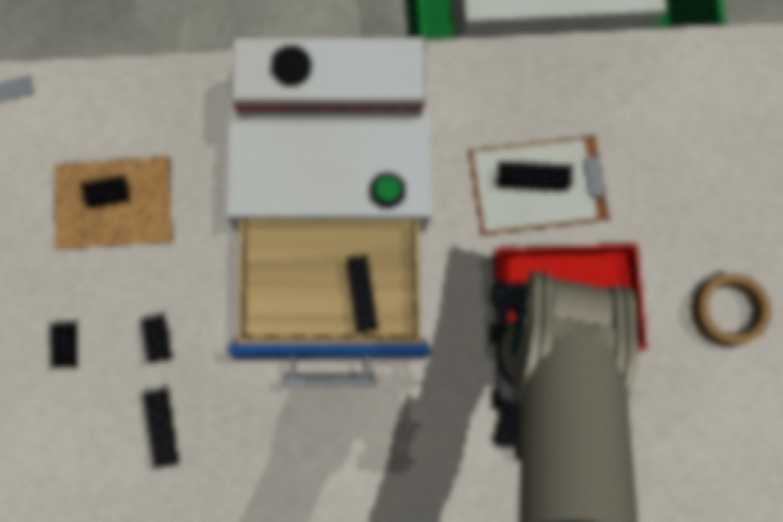

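View pics/w2.png

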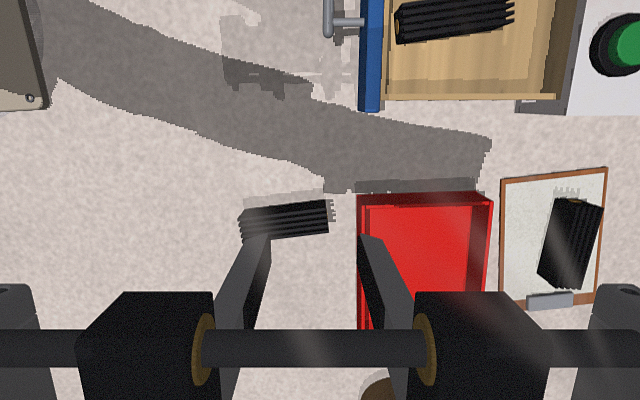

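```bash
python3 - <<'E'
from h import *
t=load('top2')
Z=lambda u,v:(200+u/2.9-0.33,110+v/2.9-.33)
for u in (240,330,420):
  print('unit edge',onz(t,*Z(u,217),.09)[:2],'inner front',onz(t,*Z(u,342),.079)[:2],'bot',onz(t,*Z(u,357),.079)[:2])
print('handle',onz(t,*Z(284,380),.052),onz(t,*Z(374,380),.052))
im=cv2.imread('pics/top2.png')
g=cv2.cvtColor(im,cv2.COLOR_BGR2GRAY); m=(g<50).astype(np.uint8)
cs,_=cv2.findContours(m,cv2.RETR_EXTERNAL,cv2.CHAIN_APPROX_NONE)
for c in cs:
    if 50<cv2.contourArea(c)<400:
        (u,v),(w,h),a=cv2.minAreaRect(c)
        bp=[onz(t,*p,0.06)[:2] for p in cv2.boxPoints(((u,v),(w,h),a))]
        e1=bp[1]-bp[0];e2=bp[2]-bp[1]
        print((round(u),round(v)),np.round(onz(t,u,v,.06)[:2],3),np.round(onz(t,u,v,.035)[:2],3),np.round([np.linalg.norm(e1),np.linalg.norm(e2)],3),np.round([np.degrees(np.arctan2(e[1],e[0]))for e in(e1,e2)],1))
E
```

```text
unit edge [0.66372506 0.123602  ] inner front [0.49254207 0.13066551] bot [0.4722118  0.13139115]
unit edge [6.57080024e-01 1.45163618e-04] inner front [0.48597232 0.00921975] bot [0.46565682 0.01028923]
unit edge [ 0.65043241 -0.12335948] inner front [ 0.47940009 -0.11227192] bot [ 0.45909936 -0.11085836]
handle [0.44081564 0.07470837 0.052     ] [ 0.43416181 -0.04811009  0.052     ]
(529, 382) [-0.121 -0.75 ] [-0.128 -0.763] [0.037 0.038] [-93.1 170.1]
(255, 257) [0.385 0.243] [0.386 0.247] [0.028 0.095] [ -84.3 -172.5]
(222, 228) [0.505 0.374] [0.508 0.38 ] [0.028 0.052] [-93.1 179.7]
(254, 226) [0.506 0.247] [0.509 0.251] [0.028 0.052] [-93.1 178.7]
(324, 211) [ 0.553 -0.037] [ 0.558 -0.038] [0.025 0.1  ] [ -84.8 -175.4]
(236, 176) [0.718 0.314] [0.726 0.319] [0.059 0.034] [ -83.2 -171.8]
(384, 170) [ 0.708 -0.29 ] [ 0.715 -0.295] [0.095 0.03 ] [-93.1 174.4]
(300, 132) [0.892 0.044] [0.902 0.045] [0.042 0.049] [-93.1 177.3]
(341, 93) [ 1.062 -0.137] [ 1.075 -0.14 ] [0.016 0.261] [-88.5 179.8]
```

```bash
python3 -m handwheel '0.1 0 0 0 -0.15; 0.1 0 0 0 -0.15; 0.1 0 0 0 -0.15; 0.1 0 0 0 -0.15; 0.1 0 0 0 -0.15; 0.1 0 0 0 -0.15; 0.1 0 0 0 -0.15; 0.1 0 0 0 -0.15; 0.1 0 0 0 -0.15; 0.1 0 0 0 -0.15; 0.1 0 0 0 -0.15; 0.1 0 0 0 -0.06'
python3 - <<'E'
from h import *
plan(.5,-.03,.22,184.6)
E
```

```text
time: 8.95
eef_pos: [0.4131, -0.1884, 0.2553]
ee_rot: [-0.001, -0.047, 0.999, 0.0]
contact_force: [-0.4, -0.6, -0.1]
gripper_width: 0.0516
t 8.95 psi -174.7 pos [ 0.413 -0.188  0.255] w 0.0516 twist 0.013 shift [-9.93 15.1   3.53] tiltz [-0.001  0.001 -1.   ]
```

```bash
python3 -m handwheel '0.1 -2 3 0.7 0; 0.1 -2 3 0.7 0; 0.1 -2 3 0.7 0; 0.1 -2 3 0.7 0; 0.1 -2 3 0.7 0; 0.1 0 0 0 0; 0.1 0 0 0 0'
python3 - <<'E'
from h import *
plan(.5,-.03,.22,184.6); grab('wrist','w3')
E
```

```text
time: 9.65
eef_pos: [0.4994, -0.0303, 0.2202]
ee_rot: [-0.001, -0.045, 0.999, 0.0]
contact_force: [-0.1, -0.4, -0.9]
gripper_width: 0.052
t 9.65 psi -174.8 pos [ 0.499 -0.03   0.22 ] w 0.052 twist 0.01 shift [-0.06  0.03  0.02] tiltz [-0.002  0.    -1.   ]
```

View pics/w3.png

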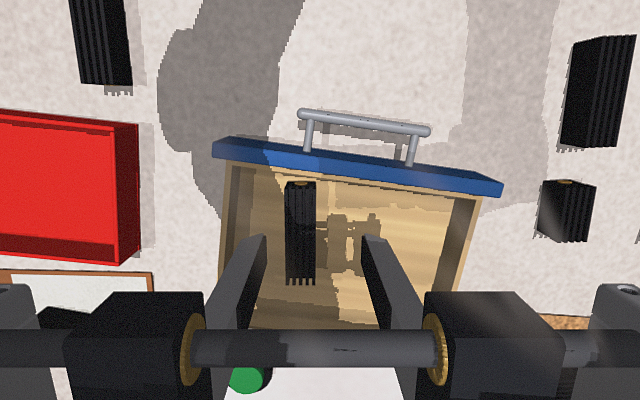

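```bash
python3 - <<'E'
from h import *
f=load('w3')
im=cv2.imread('pics/w3.png'); cv2.imwrite('pics/w3z.png',cv2.resize(im[150:310,200:420],None,fx=3.6,fy=3.6,interpolation=cv2.INTER_CUBIC))
for p in [(286,185),(315,185),(287,278),(314,278)]: print(onz(f,*p,.062))
print('handle',onz(f,303,113,.052),onz(f,426,131,.052), 'face',onz(f,214,140,.079),onz(f,500,180,.079))
E
```

```text
[ 0.50315547 -0.0579457   0.062     ]
[ 0.50057979 -0.02957807  0.062     ]
[ 0.603761 -0.049859  0.062   ]
[ 0.60117063 -0.02140731  0.062     ]
handle [ 0.43347914 -0.04724675  0.052     ] [0.43962085 0.0730361  0.052     ] face [ 0.46345473 -0.12450599  0.079     ] [0.47638162 0.14070283 0.079     ]
```

View pics/w3z.png

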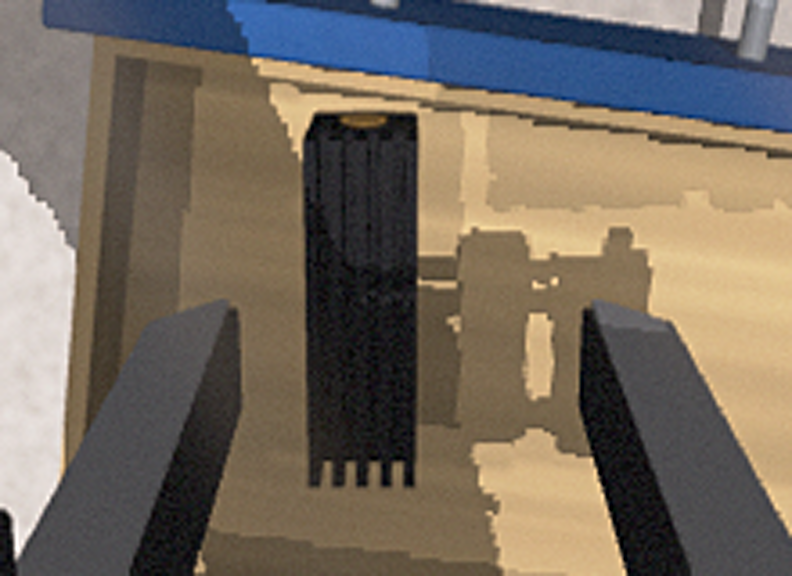

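```bash
python3 - <<'E'
from h import *
plan(.552,-.04,.03,184.6)
E
python3 -m handwheel '0.2 -2.7 -0.4 0 0.01; 0.2 -2.6 0 2 0; 0.2 0 0 4 0; 0.2 0 0 4 0; 0.2 0 0 2.5 0; 0.2 0 0 0 0; 0.2 0 0 0 0'
python3 - <<'E'
from h import *
plan(.552,-.04,.03,184.6); grab('wrist','w4')
E
```

```text
t 9.7 psi -175.0 pos [ 0.499 -0.032  0.22 ] w 0.0514 twist 0.007 shift [-5.19 -1.23 19.03] tiltz [-0.002 -0.001 -1.   ]
time: 10.4
eef_pos: [0.5534, -0.0331, 0.0961]
ee_rot: [-0.0, -0.037, 0.999, -0.0]
contact_force: [0.8, 0.5, 0.4]
gripper_width: 0.0564
t 10.4 psi -175.7 pos [ 0.553 -0.033  0.096] w 0.0564 twist -0.006 shift [ 0.19 -0.68  6.61] tiltz [-0. -0. -1.]
```

View pics/w4.png

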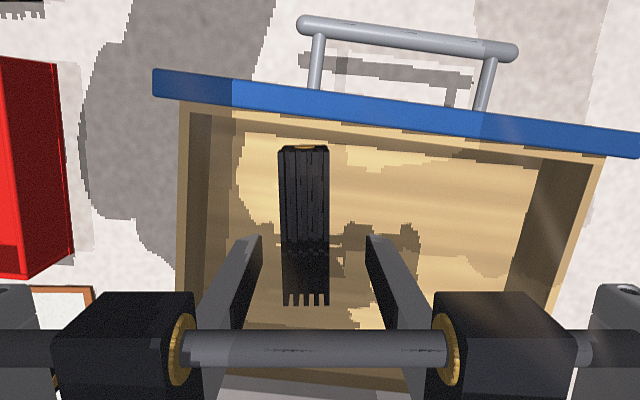

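```bash
python3 -m handwheel '0.2 0 -0.7 1 0; 0.2 0 0 2.8 0; 0.2 0 0 2.8 0; 0.2 0 0 0 0; -0.5 0 0 0 0; -1 0 0 0 0; -1 0 0 0 0; -1 0 0 0 0' 30
python3 -m handwheel '-1 0 0 -2 0; -1 0 0 -3 0; -1 0 0 -3 0; -1 0 0 -3 0; -1 0 0 -2 0; -1 0 0 0 0'
python3 - <<'E'
from h import *
plan(.53,-.29,.16,178); grab('wrist','w5')
E
```

```text
time: 11.25
eef_pos: [0.5551, -0.0393, 0.0308]
ee_rot: [0.001, -0.038, 0.999, -0.0]
contact_force: [-0.4, -0.3, 5.3]
gripper_width: 0.0318
time: 11.85
eef_pos: [0.5559, -0.0393, 0.1623]
ee_rot: [0.003, -0.037, 0.999, -0.0]
contact_force: [0.6, -0.2, -1.2]
gripper_width: 0.032
t 11.85 psi -175.7 pos [ 0.556 -0.039  0.162] w 0.032 twist 0.11 shift [  1.72 -25.15   0.23] tiltz [ 0.006 -0.    -1.   ]
```

View pics/w5.png

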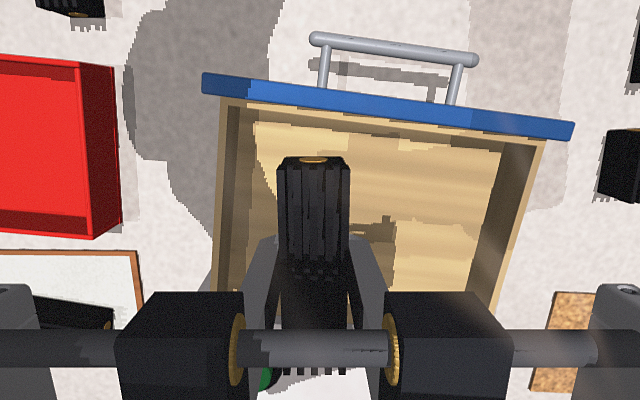

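```bash
python3 -m handwheel '-1 0.3 -3 0 0.11; -1 0.3 -4 0 0; -1 0.3 -4 0 0; -1 0.3 -4 0 0; -1 0.3 -4 0 0; -1 0.2 -4 0 0; -1 0 -2.7 0 0; -1 0 0 0 0; -1 0 0 0 0'
python3 - <<'E'
from h import *
plan(.534,-.297,.016,177.5);grab('wrist','w6')
E
```

```text
time: 12.8
eef_pos: [0.5302, -0.2956, 0.1577]
ee_rot: [-0.001, 0.018, 1.0, 0.001]
contact_force: [0.5, 0.5, -2.3]
gripper_width: 0.0318
t 12.8 psi 177.9 pos [ 0.53  -0.296  0.158] w 0.0318 twist 0.008 shift [-0.38 -0.12 14.17] tiltz [-0.002  0.002 -1.   ]
```

View pics/w6.png

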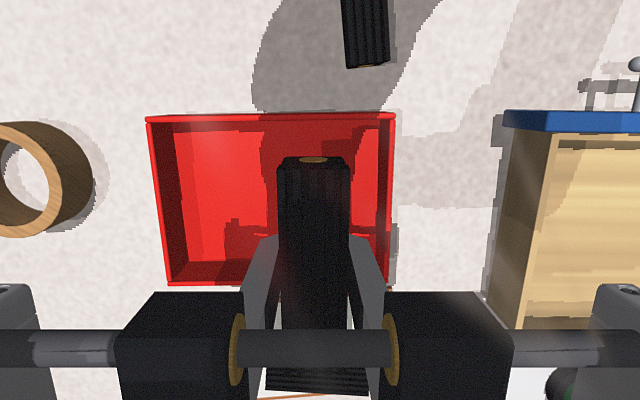

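```bash
python3 - <<'E'
from h import *
f=load('w6')
for p in [(148,120),(394,115),(168,284),(388,284)]: print(onz(f,*p,.05))
E
```

```text
[ 0.46197021 -0.42553961  0.05      ]
[ 0.46515293 -0.23000146  0.05      ]
[ 0.60670903 -0.43064287  0.05      ]
[ 0.61395645 -0.23180416  0.05      ]
```

```bash
python3 -m handwheel '-1 -0.8 0 2.5 0; -1 0 0 3.5 0; -1 0 0 3.5 0; -1 0 0 2.5 0; -1 0 0 1 0; -1 0 0 0.6 0; -1 0 0 0.3 0; -1 0 0 0 0'
python3 - <<'E'
from h import *
plan(.54,-.297,.016,177.5)
E
```

```text
time: 13.65
eef_pos: [0.5401, -0.2961, 0.0213]
ee_rot: [0.001, 0.017, 1.0, -0.0]
contact_force: [0.5, -0.5, -1.8]
gripper_width: 0.0321
t 13.65 psi 178.0 pos [ 0.54  -0.296  0.021] w 0.0321 twist 0.009 shift [ 0.01 -0.09  0.53] tiltz [ 0.001 -0.    -1.   ]
```

```bash
python3 -m handwheel '-1 0 0 0.6 0; -1 0 0 0 0; 0 0 0 0 0; 0.2 0 0 0 0; 0.2 0 0 0 0; 0.2 0 0 -1 0; 0.2 0 0 -3 0; 0.2 0 0 -4 0; 0.2 0 0 -4 0; 0.2 0 0 -3 0;0.2 0 0 0 0'
python3 - <<'E'
from h import *
plan(.368,-.248,.16,184);grab('wrist','w7');grab('top','top3');print(get_state()['joints'])
im=cv2.imread('pics/top3.png'); cv2.imwrite('pics/top3z.png',cv2.resize(im[110:290,200:470],None,fx=2.9,fy=2.9,interpolation=cv2.INTER_CUBIC))
E
```

```text
time: 14.75
eef_pos: [0.5426, -0.2969, 0.17]
ee_rot: [0.004, 0.017, 1.0, -0.002]
contact_force: [0.2, 0.2, 0.2]
gripper_width: 0.056
t 14.75 psi 178.0 pos [ 0.543 -0.297  0.17 ] w 0.056 twist -0.105 shift [17.08  6.09  1.  ] tiltz [ 0.008 -0.004 -1.   ]
[ 0.83473211  0.69203228 -0.63370903  1.65063257  0.48089839  0.95809371
  1.56485261]
```

View pics/w7.png

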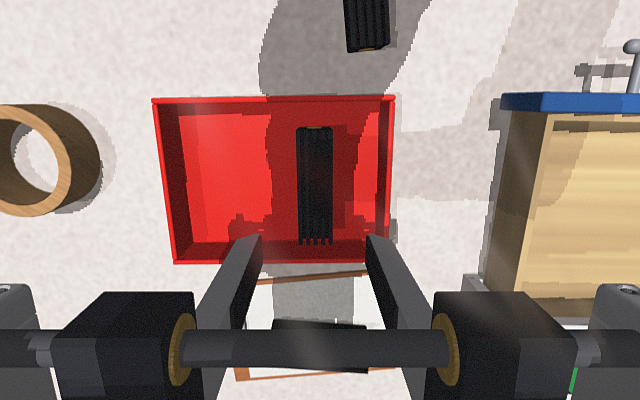

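View pics/top3z.png

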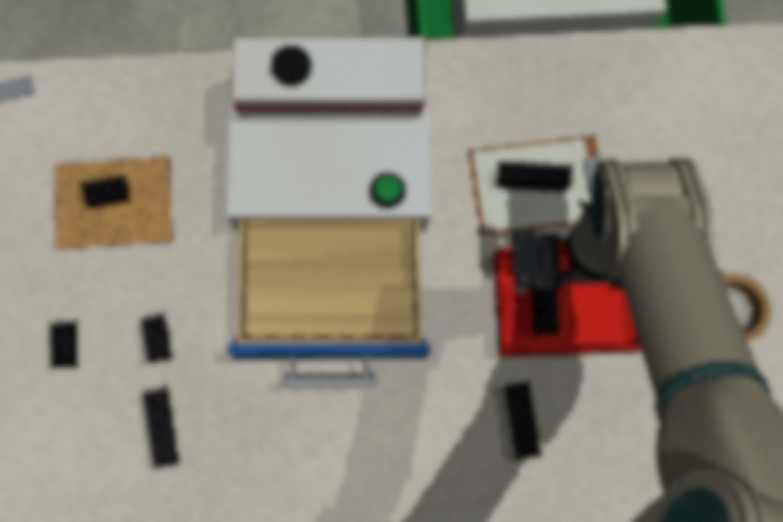

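```bash
python3 -m handwheel '0.2 2 0.5 0 -0.1; 0.2 2.5 0.8 0 0; 0.2 2.5 0.8 0 0; 0.2 2.5 0.8 0 0; 0.2 2.5 0.8 0 0; 0.2 2 0.5 0 0; 0.2 0 0 0 0; 0.2 0 0 0 0'
python3 - <<'E'
from h import *
plan(.368,-.248,.16,184);grab('wrist','w8');print(get_state()['joints'])
E
```

```text
time: 15.65
eef_pos: [0.3974, -0.2615, 0.164]
ee_rot: [-0.0, -0.032, 0.999, 0.0]
contact_force: [1.0, 0.5, 0.3]
gripper_width: 0.0562
t 15.65 psi -176.3 pos [ 0.397 -0.261  0.164] w 0.0562 twist -0.005 shift [2.84 1.55 0.4 ] tiltz [-0.     0.001 -1.   ]
[ 1.0089833   0.52278041 -0.69942583  2.02120371  0.48159631  0.76480357
  1.65446133]
```

View pics/w8.png

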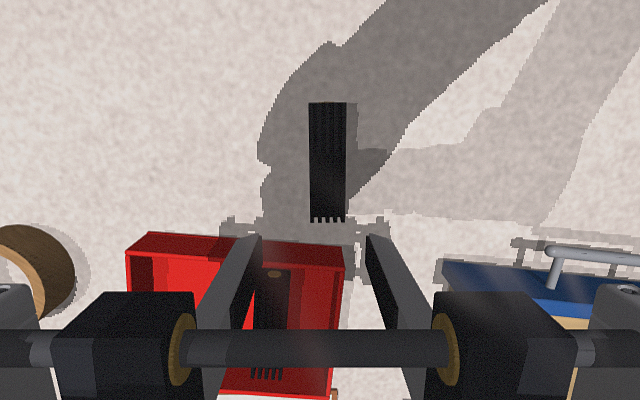

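```bash
python3 - <<'E'
from h import *
f=load('w8')
P=[onz(f,*p,.04) for p in [(309,103),(345,103),(310,217),(345,217)]]
print(np.round(P,3)); print('c',np.mean(P,0)); d=(P[2]+P[3]-P[0]-P[1]); print('yaw',np.degrees(np.arctan2(d[1],d[0])),np.linalg.norm(d)/2)
c=np.mean(P,0); plan(c[0],c[1],.01,180+np.degrees(np.arctan2(d[1],d[0])))
E
```

```text
[[ 0.321 -0.271  0.04 ]
 [ 0.32  -0.241  0.04 ]
 [ 0.421 -0.264  0.04 ]
 [ 0.419 -0.232  0.04 ]]
c [ 0.37011708 -0.25203247  0.04      ]
yaw 4.560613821976793 0.09955052074577674
t 15.7 psi -176.3 pos [ 0.398 -0.261  0.164] w 0.0562 twist -0.015 shift [ 2.72  1.17 15.41] tiltz [ 0.001  0.001 -1.   ]
```

```bash
python3 -m handwheel '0.2 1.4 0.6 2 -0.015; 0.2 1.4 0.6 2 0; 0.2 0 0 4 0; 0.2 0 0 0 0; 0.2 0 0 0 0'
python3 - <<'E'
from h import *
plan(.37,-.252,.01,184.5)
E
```

```text
time: 16.2
eef_pos: [0.3697, -0.251, 0.0844]
ee_rot: [-0.0, -0.041, 0.999, 0.001]
contact_force: [-0.6, 0.2, 0.1]
gripper_width: 0.0563
t 16.2 psi -175.3 pos [ 0.37  -0.251  0.084] w 0.0563 twist 0.003 shift [-0.02 -0.1   7.44] tiltz [-0.     0.001 -1.   ]
```

```bash
python3 -m handwheel '0.2 0 -0.1 2.5 0; 0.2 0 0 2.5 0; 0.2 0 0 2.4 0; 0.2 0 0 0 0; -0.5 0 0 0 0; -1 0 0 0 0; -1 0 0 0 0; -1 0 0 0 0' 30
python3 -m handwheel '-1 0 0 -2 0; -1 0 0 -4 0; -1 0 0 -4 0; -1 0 0 -4 0; -1 0 0 0 0.07; -1 0 0 0 0.07'
python3 - <<'E'
from h import *
plan(.551,-.042,.15,176.8)
E
```

```text
time: 17.0
eef_pos: [0.3695, -0.2527, 0.0116]
ee_rot: [0.001, -0.04, 0.999, -0.0]
contact_force: [0.5, 1.4, 7.9]
gripper_width: 0.0321
time: 17.6
eef_pos: [0.3689, -0.2533, 0.1521]
ee_rot: [0.001, 0.032, 0.999, -0.001]
contact_force: [-1.2, -0.3, -1.3]
gripper_width: 0.0317
t 17.6 psi 176.3 pos [ 0.369 -0.253  0.152] w 0.0317 twist -0.008 shift [-17.    22.11   0.21] tiltz [ 0.002 -0.002 -1.   ]
```

```bash
python3 -m handwheel '-1 -2 2.6 0 0; -1 -2.5 3.2 0 0; -1 -2.5 3.2 0 0; -1 -2.5 3.2 0 0; -1 -2.5 3.2 0 0; -1 -2.5 3.2 0 0; -1 -2 2.6 0 0; -1 0 0 0 0; -1 0 0 0 0'
python3 - <<'E'
from h import *
plan(.551,-.042,.034,176.8); grab('wrist','w9')
E
```

```text
time: 18.5
eef_pos: [0.5456, -0.0503, 0.1504]
ee_rot: [-0.001, 0.029, 1.0, -0.0]
contact_force: [-0.0, -1.0, -2.1]
gripper_width: 0.0316
t 18.5 psi 176.7 pos [ 0.546 -0.05   0.15 ] w 0.0316 twist -0.002 shift [-0.5   0.86 11.64] tiltz [-0.001 -0.    -1.   ]
```

View pics/w9.png

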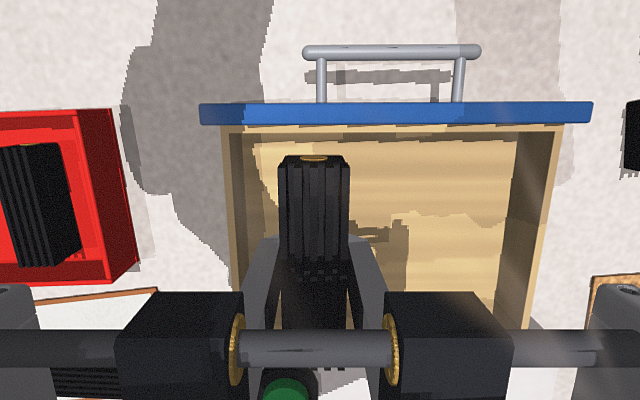

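```bash
python3 -m handwheel '-1 -0.9 0.8 1.5 0; -1 0 0 3 0; -1 0 0 3 0; -1 0 0 2 0; -1 0 0 1 0; -1 0 0 0.6 0; -1 0 0 0 0'
python3 - <<'E'
from h import *
plan(.555,-.042,.034,176.8)
E
```

```text
time: 19.25
eef_pos: [0.5554, -0.0434, 0.039]
ee_rot: [-0.0, 0.03, 1.0, 0.0]
contact_force: [0.2, 0.3, -1.1]
gripper_width: 0.0318
t 19.25 psi 176.5 pos [ 0.555 -0.043  0.039] w 0.0318 twist -0.004 shift [0.05 0.14 0.5 ] tiltz [-0.001  0.    -1.   ]
```

```bash
python3 -m handwheel '-1 0 0 0.5 0; -1 0 0 0 0; 0 0 0 0 0; 0.2 0 0 0 0; 0.2 0 0 0 0; 0.2 0 0 -1 0; 0.2 0 0 -3 0; 0.2 0 0 -4 0; 0.2 0 0 -4 0; 0.2 0 0 0 0'
python3 - <<'E'
from h import *
plan(.42,.245,.16,187); grab('wrist','w10')
t=grab('top','top4')
im=cv2.imread('pics/top4.png')
g=cv2.cvtColor(im,cv2.COLOR_BGR2GRAY); m=(g<45).astype(np.uint8)
cs,_=cv2.findContours(m,cv2.RETR_EXTERNAL,cv2.CHAIN_APPROX_NONE)
for c in cs:
    if 50<cv2.contourArea(c)<400:
        (u,v),(w,h),a=cv2.minAreaRect(c)
        print((round(u),round(v)),np.round(onz(t,u,v,.035)[:2],3))
E
```

```text
time: 20.25
eef_pos: [0.5593, -0.0425, 0.1603]
ee_rot: [0.005, 0.03, 1.0, 0.0]
contact_force: [0.5, -0.6, -0.5]
gripper_width: 0.0564
t 20.25 psi 176.6 pos [ 0.559 -0.043  0.16 ] w 0.0564 twist -0.182 shift [1.032e+01 3.024e+01 3.000e-02] tiltz [ 0.01 -0.   -1.  ]
(321, 345) [0.042 0.003]
(255, 257) [0.386 0.247]
(222, 228) [0.508 0.38 ]
(254, 226) [0.51 0.25]
(326, 216) [ 0.539 -0.042]
(627, 208) [ 0.502 -1.275]
(387, 210) [ 0.55  -0.294]
(314, 198) [0.614 0.001]
(236, 176) [0.725 0.319]
(384, 170) [ 0.715 -0.296]
(300, 132) [0.902 0.045]
(340, 94) [ 1.07  -0.139]
```

View pics/w10.png

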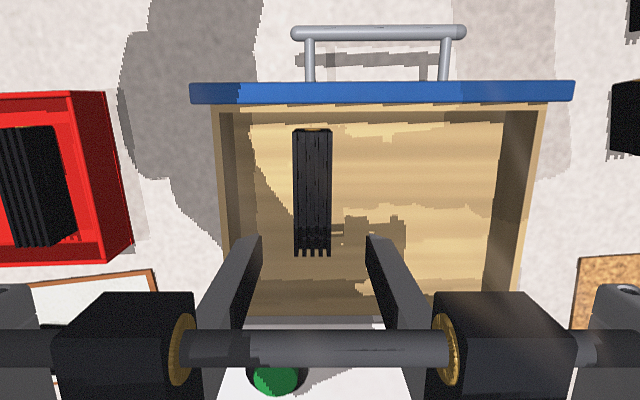

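```bash
python3 - <<'E'
from h import *
f=load('w10')
print(onz(f,380,109,.079),onz(f,300,319,.09), onz(f,300,326,.09))
plan(.41,.247,.2,187)
E
```

```text
[0.49083486 0.00851103 0.079     ] [ 0.65249165 -0.05978039  0.09      ] [ 0.65909399 -0.06024576  0.09      ]
t 20.35 psi 176.6 pos [ 0.556 -0.043  0.156] w 0.0562 twist -0.182 shift [10.96 30.61 -4.41] tiltz [ 0.003 -0.001 -1.   ]
```

```bash
python3 -m handwheel '0.2 0 0 0 -0.1; 0.2 0 0 0 -0.08; 0.2 1 2.5 0 0; 0.2 1.4 4 0 0; 0.2 1.4 4 0 0; 0.2 1.4 4 0 0; 0.2 1.4 4 0 0; 0.2 1.4 4 0 0; 0.2 1.4 4 0 0; 0.2 1 2.5 0 0; 0.2 0 0 0 0; 0.2 0 0 0 0'
python3 - <<'E'
from h import *
plan(.386,.247,.01,187); grab('wrist','w11')
E
```

```text
time: 21.55
eef_pos: [0.4167, 0.2317, 0.1536]
ee_rot: [-0.001, -0.061, 0.998, -0.001]
contact_force: [0.4, -0.5, -0.7]
gripper_width: 0.0563
t 21.55 psi -173.0 pos [0.417 0.232 0.154] w 0.0563 twist -0.0 shift [ 2.86  1.9  14.36] tiltz [-0.002 -0.002 -1.   ]
```

View pics/w11.png

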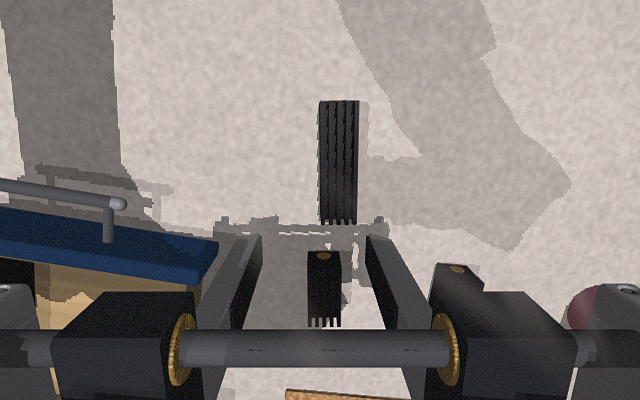

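```bash
python3 - <<'E'
from h import *
f=load('w11')
P=[onz(f,*p,.04) for p in [(320,101),(359,101),(321,219),(357,219)]]
print(np.round(P,3)); c=np.mean(P,0); d=(P[2]+P[3]-P[0]-P[1]); y=np.degrees(np.arctan2(d[1],d[0])); print('c',c,'yaw',y,np.linalg.norm(d)/2)
plan(c[0],c[1],.01,180+y)
E
```

```text
[[0.339 0.226 0.04 ]
 [0.335 0.257 0.04 ]
 [0.437 0.24  0.04 ]
 [0.433 0.271 0.04 ]]
c [0.38605899 0.2486094  0.04      ] yaw 7.842724664072825 0.0995284154625435
t 21.6 psi -173.1 pos [0.417 0.231 0.154] w 0.0563 twist -0.017 shift [ 2.86  2.19 14.37] tiltz [-0.001 -0.002 -1.   ]
```

```bash
python3 -m handwheel '0.2 1.5 1.1 0 -0.015; 0.2 1.4 1.1 2 0; 0.2 0 0 4 0; 0.2 0 0 1 0; 0.2 0 0 0 0; 0.2 0 0 0 0'
python3 - <<'E'
from h import *
plan(.386,.2485,.01,187.8)
E
```

```text
time: 22.2
eef_pos: [0.3864, 0.2504, 0.0851]
ee_rot: [0.0, -0.067, 0.998, 0.0]
contact_force: [-0.8, -0.3, -0.2]
gripper_width: 0.0562
t 22.2 psi -172.3 pos [0.386 0.25  0.085] w 0.0562 twist -0.002 shift [ 0.06 -0.18  7.51] tiltz [ 0.  0. -1.]
```

```bash
python3 -m handwheel '0.2 0 -0.2 2.5 0; 0.2 0 0 2.5 0; 0.2 0 0 2.4 0; 0.2 0 0 0 0; -0.5 0 0 0 0; -1 0 0 0 0; -1 0 0 0 0; -1 0 0 0 0' 30
python3 -m handwheel '-1 0 0 -2 0; -1 0 0 -4 0; -1 0 0 -4 0; -1 0 0 -4 0; -1 0 0 0 0.1; -1 0 0 0 0.09'
python3 - <<'E'
from h import *
plan(.561,.058,.15,176.8)
E
```

```text
time: 23.0
eef_pos: [0.3871, 0.249, 0.0116]
ee_rot: [0.001, -0.067, 0.998, 0.001]
contact_force: [0.4, 0.6, 6.2]
gripper_width: 0.0319
time: 23.6
eef_pos: [0.387, 0.2483, 0.152]
ee_rot: [0.001, 0.03, 1.0, 0.001]
contact_force: [-0.2, 0.1, -1.8]
gripper_width: 0.0316
t 23.6 psi 176.6 pos [0.387 0.248 0.152] w 0.0316 twist -0.004 shift [-18.44 -18.02   0.2 ] tiltz [ 0.003  0.001 -1.   ]
```

```bash
python3 -m handwheel '-1 -2 -2 0 0; -1 -2.8 -2.8 0 0; -1 -2.8 -2.8 0 0; -1 -2.8 -2.8 0 0; -1 -2.8 -2.8 0 0; -1 -2.8 -2.7 0 0; -1 -2 -2 0 0; -1 0 0 0 0; -1 0 0 0 0'
python3 - <<'E'
from h import *
plan(.561,.058,.034,176.8); grab('wrist','w12')
E
```

```text
time: 24.5
eef_pos: [0.5555, 0.0594, 0.1503]
ee_rot: [-0.001, 0.028, 1.0, 0.0]
contact_force: [-0.3, 0.6, -2.3]
gripper_width: 0.0317
t 24.5 psi 176.8 pos [0.556 0.059 0.15 ] w 0.0317 twist -0.0 shift [-0.55 -0.11 11.63] tiltz [-0.001  0.    -1.   ]
```

View pics/w12.png

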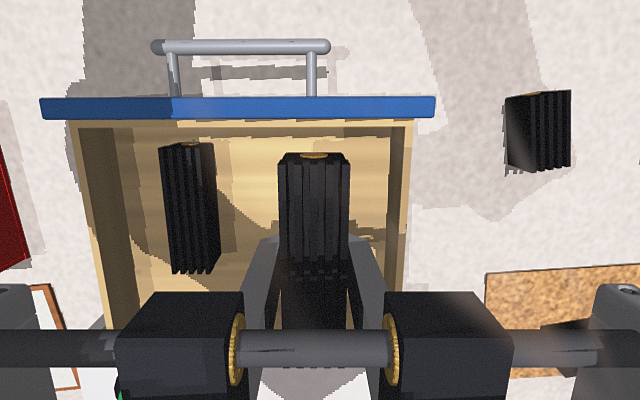

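```bash
python3 -m handwheel '-1 -0.7 0 1.5 0; -1 0 0 3 0; -1 0 0 3 0; -1 0 0 2 0; -1 0 0 1 0; -1 0 0 0.9 0; -1 0 0 0 0;-1 0 0 0 0'
python3 - <<'E'
from h import *
plan(.561,.058,.034,176.8)
E
```

```text
time: 25.35
eef_pos: [0.5637, 0.0598, 0.037]
ee_rot: [0.001, 0.027, 1.0, 0.0]
contact_force: [-0.1, -0.2, -1.0]
gripper_width: 0.0315
t 25.35 psi 176.9 pos [0.564 0.06  0.037] w 0.0315 twist 0.002 shift [ 0.26 -0.2   0.3 ] tiltz [ 0.001  0.    -1.   ]
```

```bash
python3 -m handwheel '-1 0 0 0.3 0; -1 0 0 0 0; 0 0 0 0 0; 0.2 0 0 0 0; 0.2 0 0 0 0; 0.2 0 0 -1 0; 0.2 0 0 -3 0; 0.2 0 0 -4 0; 0.2 0 0 -4 0; 0.2 0 0 -4 0; 0.2 0 0 -4 0; 0.2 0 0 0 0'
python3 -m handwheel '0.2 4 0 0 0; 0.2 4 0 0 0; 0.2 4 0 0 0; 0.2 2 0 0 0; 0.2 0 0 0 0; 0.2 0 0 0 0'
python3 - <<'E'
from h import *
plan(.4365,.013,.2,86.8); grab('wrist','w13'); t=grab('top','top5'); s=grab('scene','scene5')
im=cv2.imread('pics/top5.png'); cv2.imwrite('pics/top5z.png',cv2.resize(im[110:290,200:470],None,fx=2.9,fy=2.9,interpolation=cv2.INTER_CUBIC))
E
```

```text
time: 26.55
eef_pos: [0.5664, 0.0609, 0.2397]
ee_rot: [0.005, 0.027, 1.0, 0.001]
contact_force: [0.0, -0.0, 0.3]
gripper_width: 0.0563
time: 27.15
eef_pos: [0.4241, 0.0669, 0.2338]
ee_rot: [0.001, 0.027, 1.0, -0.0]
contact_force: [0.2, 1.0, -0.2]
gripper_width: 0.0568
t 27.15 psi 176.9 pos [0.424 0.067 0.234] w 0.0568 twist 1.572 shift [-5.31  1.54  3.38] tiltz [ 0.001 -0.    -1.   ]
```

View pics/w13.png

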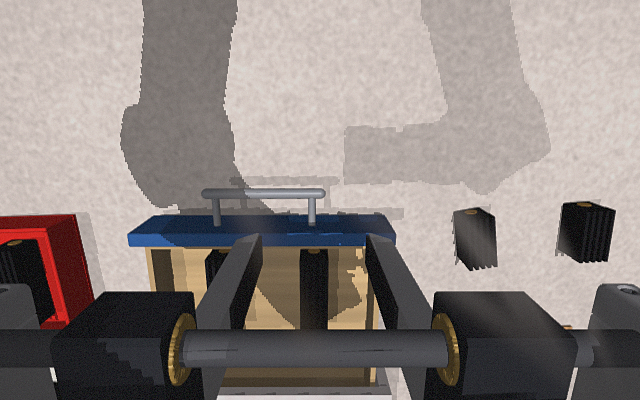

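View pics/top5z.png

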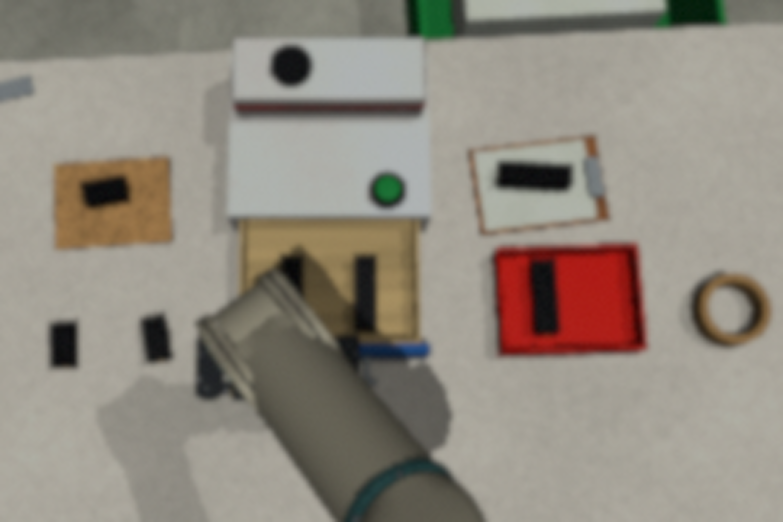

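View pics/scene5.png

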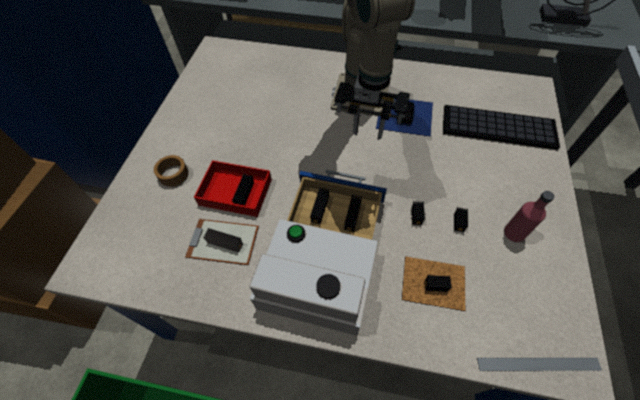

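```bash
python3 -m handwheel '-0.36 0 0 0 0.15; -0.36 0 0 0 0.15; -0.36 0 0 0 0.15; -0.36 0 0 0 0.15; -0.36 0 0 0 0.15; -0.36 0 0 0 0.15; -0.36 0 0 0 0.15; -0.36 0 0 0 0.15; -0.36 0 0 0 0.15; -0.36 0 0 0 0.15; -0.36 0 0 0 0.07;-0.36 0 0 0 0'
python3 - <<'E'
from h import *
plan(.4365,.013,.1,86.8); grab('wrist','w14')
E
```

```text
time: 28.5
eef_pos: [0.4242, 0.0673, 0.2333]
ee_rot: [-0.0, 0.726, 0.688, 0.0]
contact_force: [0.1, -0.0, -0.1]
gripper_width: 0.0301
t 28.5 psi 86.9 pos [0.424 0.067 0.233] w 0.0301 twist 0.002 shift [-5.35  1.54 13.33] tiltz [-0.  0. -1.]
```

View pics/w14.png

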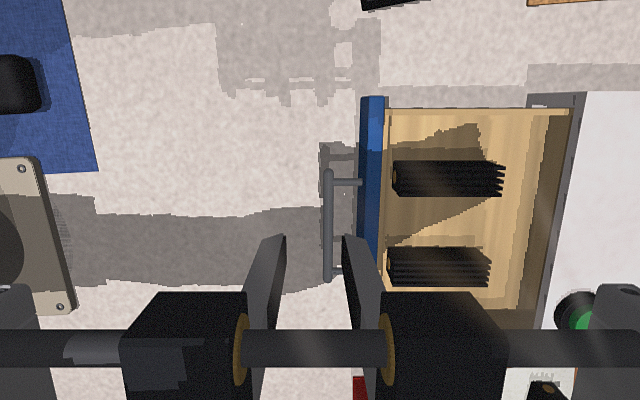

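```bash
python3 - <<'E'
from h import *
f=load('w14')
a,b=onz(f,328,172,.052),onz(f,327,281,.052);print(a,b,(a+b)/2)
print('inner',onz(f,387,150,.079),'edge',onz(f,572,105,.09),onz(f,582,92,.09))
E
python3 -m handwheel '-0.36 -2.5 0.6 3 0; -0.36 -2.5 0.6 3 0; -0.36 0 0 4 0;-0.36 0 0 2 0; -0.36 0 0 0 0; -0.36 0 0 0 0'
python3 - <<'E'
from h import *
plan(.4365,.013,.036,86.8)
E
```

```text
[0.44007203 0.07285155 0.052     ] [ 0.43354055 -0.05253495  0.052     ] [0.43680629 0.0101583  0.052     ]
inner [0.49581241 0.09627827 0.079     ] edge [0.65688978 0.12881856 0.09      ] [0.66407882 0.13944488 0.09      ]
time: 29.15
eef_pos: [0.433, 0.0168, 0.1136]
ee_rot: [-0.0, 0.725, 0.688, 0.0]
contact_force: [0.3, -0.6, 0.4]
gripper_width: 0.0297
t 29.15 psi 87.0 pos [0.433 0.017 0.114] w 0.0297 twist 0.003 shift [-0.36  0.37  7.76] tiltz [-0.  0. -1.]
```

```bash
python3 -m handwheel '-0.36 -0.3 0.4 2 0; -0.36 0 0 3 0; -0.36 0 0 2.7 0; -0.36 0 0 0 0; -0.7 0 0 0 0; -1 0 0 0 0; -1 0 0 0 0; -1 0 0 0 0' 30
python3 -m handwheel '-1 0 -0.5 0 0; -1 0 -0.5 0 0; -1 0 0 0 0; -1 0 0 0 0; -1 0 0 0 0'
python3 -m handwheel '-1 0 -0.8 0 0; -1 0 0 0 0; -1 0 0 0 0; -1 0 0 0 0'
```

```text
time: 29.95
eef_pos: [0.4375, 0.0133, 0.0379]
ee_rot: [0.001, 0.726, 0.688, 0.001]
contact_force: [-1.6, 0.3, 8.5]
gripper_width: 0.0098
time: 30.45
eef_pos: [0.4368, 0.0135, 0.0381]
ee_rot: [0.005, 0.727, 0.687, 0.007]
contact_force: [14.0, -4.8, -10.1]
gripper_width: 0.0097
time: 30.85
eef_pos: [0.4369, 0.0139, 0.0385]
ee_rot: [0.009, 0.727, 0.686, 0.013]
contact_force: [27.1, -9.2, -22.6]
gripper_width: 0.0106
```

```bash
python3 -m handwheel '-1 0 1 0 0; -1 0 1 0 0; -1 0 1.5 0 0; -1 0 1.5 0 0; -1 0 1.5 0 0; -1 0 1.5 0 0; -1 0 1.5 0 0; -1 0 1.5 0 0; -1 0 1.5 0 0; -1 0 1.5 0 0; -1 0 1.5 0 0; -1 0 0 0 0'
python3 -m handwheel '-1 0 1.2 0 0; -1 0 1 0 0; -1 0 0.5 0 0; -1 0 0 0 0; -1 0 0 0 0'
```

```text
time: 32.05
eef_pos: [0.5774, 0.0064, 0.0383]
ee_rot: [0.002, 0.726, 0.688, 0.003]
contact_force: [0.4, 0.7, 8.1]
gripper_width: 0.0101
time: 32.55
eef_pos: [0.6018, 0.0051, 0.0383]
ee_rot: [0.001, 0.726, 0.688, 0.002]
contact_force: [1.5, 0.7, 6.6]
gripper_width: 0.0098
```

```bash
python3 -m handwheel '-1 0 0.5 0 0; -1 0 0.4 0 0; -1 0 0 0 0; -1 0 0 0 0'
python3 -m handwheel '-1 0 0.5 0 0; -1 0 0.5 0 0; -1 0 0 0 0; -1 0 0 0 0'
```

```text
time: 32.95
eef_pos: [0.6101, 0.0047, 0.0383]
ee_rot: [0.001, 0.726, 0.688, 0.001]
contact_force: [1.2, 0.7, 7.3]
gripper_width: 0.0099
time: 33.35
eef_pos: [0.61, 0.0047, 0.0379]
ee_rot: [-0.005, 0.726, 0.688, -0.006]
contact_force: [-17.3, 3.2, 25.0]
gripper_width: 0.0102
```

```bash
python3 -m handwheel '-1 0 -0.9 0 0; -1 0 0 0 0; -0.36 0 0 0 0; -0.36 0 0 0 0; -0.36 0 0 -1 0; -0.36 0 0 -4 0; -0.36 0 0 -4 0; -0.36 0 0 -4 0; -0.36 0 0 -3 0; -1 -1 0 0 0; -1 0 0 0 0; -1 0 0 0 0'
python3 - <<'E'
from h import *
plan(.689,-.082,.18,86.8); f=grab('wrist','w15'); grab('top','top6')
im=cv2.imread('pics/w15.png'); h=cv2.cvtColor(im,cv2.COLOR_BGR2HSV)
m=cv2.inRange(h,(50,80,40),(85,255,255)); n,l,s,c=cv2.connectedComponentsWithStats(m)
for i in range(1,n):
  if s[i,4]>100: print(s[i],c[i],onz(f,*c[i],.1))
E
```

```text
time: 34.55
eef_pos: [0.6087, -0.0068, 0.1954]
ee_rot: [-0.001, 0.726, 0.687, -0.001]
contact_force: [0.4, 0.2, 0.3]
gripper_width: 0.0096
t 34.55 psi 86.9 pos [ 0.609 -0.007  0.195] w 0.0096 twist 0.001 shift [-7.06  8.44  1.54] tiltz [-0.002 -0.    -1.   ]
[ 394  262   45   36 1063] [415.72624647 279.68955786] [ 0.69311717 -0.08286072  0.1       ]
```

View pics/w15.png

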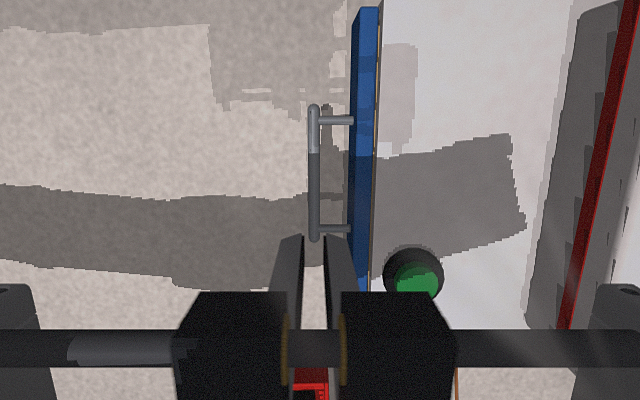

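```bash
python3 -m handwheel '-1 -2.3 2.6 0 0; -1 -2.3 2.6 0 0; -1 -2.5 3 0 0; -1 0 0 0 0; -1 0 0 0 0'
python3 - <<'E'
from h import *
plan(.691,-.083,.11,86.8)
t=load('top6'); s=grab('scene','scene6'); w=load('w15')
def gc(fn):
  im=cv2.imread('pics/'+fn+'.png'); h=cv2.cvtColor(im,cv2.COLOR_BGR2HSV)
  m=cv2.inRange(h,(50,80,30),(85,255,255)); m[:130]=0; n,l,st,c=cv2.connectedComponentsWithStats(m)
  return [(c[i],st[i,4]) for i in range(1,n) if st[i,4]>15]
print(gc('top6'),gc('scene0'))
def tri(fs):
  A=np.zeros((3,3));b=np.zeros(3)
  for f,p in fs:
    o,d=ray(f,*p); d/=np.linalg.norm(d); M=np.eye(3)-np.outer(d,d); A+=M;b+=M@o
  return np.linalg.solve(A,b)
print(tri([(load('top0'),gc('top0')[0][0]),(load('scene0'),gc('scene0')[0][0]),(w,(415.7,279.7))]))
E
```

```text
time: 35.15
eef_pos: [0.687, -0.0814, 0.1946]
ee_rot: [-0.001, 0.726, 0.687, -0.001]
contact_force: [0.2, 0.8, 0.4]
gripper_width: 0.0005
t 35.15 psi 86.9 pos [ 0.687 -0.081  0.195] w 0.0005 twist 0.001 shift [-0.14  0.41  8.46] tiltz [-0.003  0.001 -1.   ]
[] [(array([295.3986014 , 231.07692308]), np.int32(143)), (array([147.16639073, 388.27649007]), np.int32(1208))]
[ 0.6898013  -0.0803202   0.10527149]
```

```bash
python3 -m handwheel '-1 0 0.3 3 0; -1 0 0 3 0; -1 0 0 1 0; -1 0 0 0.5 0; -1 0 0 0 0'
python3 -m handwheel '-1 0 0 0.4 0; -1 0 0 0.4 0; -1 0 0 0 0'
```

```text
time: 35.7
eef_pos: [0.6906, -0.0807, 0.1218]
ee_rot: [-0.0, 0.726, 0.688, 0.0]
contact_force: [-0.5, -0.0, 0.6]
gripper_width: 0.0005
time: 36.0
eef_pos: [0.6907, -0.0817, 0.1136]
ee_rot: [0.0, 0.726, 0.688, -0.0]
contact_force: [-0.8, 0.7, 0.5]
gripper_width: 0.0004
```

```bash
python3 -m handwheel '-1 0 0 0.3 0; -1 0 0 0.3 0; -1 0 0 0 0'
python3 -m handwheel '-1 0 0 0.3 0; -1 0 0 0.3 0; -1 0 0 0 0'
python3 -m handwheel '-1 0 0 0.3 0; -1 0 0 0.3 0; -1 0 0 0 0'
```

```text
time: 36.3
eef_pos: [0.6912, -0.0817, 0.1078]
ee_rot: [0.0, 0.726, 0.688, 0.0]
contact_force: [0.8, 0.6, 4.2]
gripper_width: 0.0003
time: 36.6
eef_pos: [0.6914, -0.0817, 0.1059]
ee_rot: [0.001, 0.726, 0.688, 0.0]
contact_force: [-6.7, 0.1, 25.0]
gripper_width: 0.0006
time: 36.9
eef_pos: [0.6916, -0.0817, 0.1053]
ee_rot: [0.002, 0.726, 0.687, 0.001]
contact_force: [-16.5, 0.3, 52.1]
gripper_width: 0.0006
```

```bash
python3 -m handwheel '-1 0 0 -1.2 0; -1 0 0 -2 0; -1 0 0 -4 0; -1 0 0 -4 0; -1 0 0 -4 0; -1 -4 -4 0 0; -1 -4 -4 0 0; -1 -4 -4 0 0; -1 -4 -4 0 0; -1 -4 -4 0 0; -1 0 0 0 0; -1 0 0 0 0'
python3 - <<'E'
from h import *
plan(.691,-.083,.11,86.8)
grab('top','top7');grab('scene','scene7')
im=cv2.imread('pics/top7.png'); cv2.imwrite('pics/top7z.png',cv2.resize(im[110:290,200:470],None,fx=2.9,fy=2.9,interpolation=cv2.INTER_CUBIC))
E
```

```text
time: 38.1
eef_pos: [0.5037, -0.2497, 0.2474]
ee_rot: [-0.0, 0.727, 0.687, -0.0]
contact_force: [-0.2, 0.6, 0.1]
gripper_width: 0.0008
t 38.1 psi 86.7 pos [ 0.504 -0.25   0.247] w 0.0008 twist -0.001 shift [17.69 17.77 13.74] tiltz [-0.  0. -1.]
```

View pics/top7z.png

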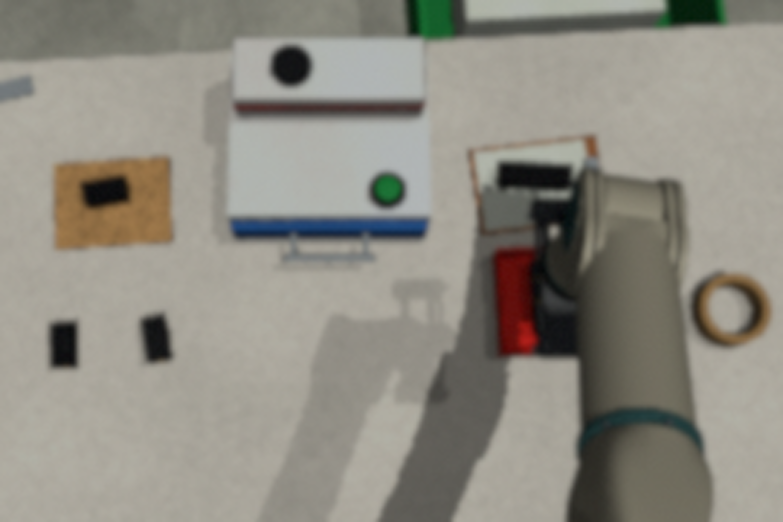

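View pics/scene7.png

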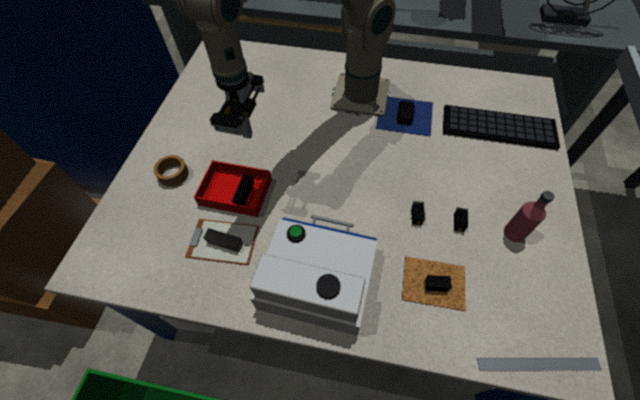

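The pictures show the drawer flush, with no wood strip visible in the top view. One long housing is in the tray, two shorts are on the bench, and the samples, bottle and tape have not moved. The gripper is clear, so I'm handing in.

```bash
python3 -c "
from rig import ticket; print(ticket.finish_job())"
```

```text
the job is handed in; nothing more can be done
None
```

I changed the batch and handed the job in at about 38 s on the robot's clock; the hand-in gives no verdict. The clipboard held the long sample, so I loaded long housings. I did this in order:
- **Drawer out:** I pulled the drawer to its stop.
- **Left piece:** I moved the one piece left inside, a long, to the red tray.
- **Loading:** I laid both loose longs in the drawer and left the two shorts on the bench.
- **Close and start:** I pushed the drawer home, then pressed the start button and released it.

**Drawer checks:** The first pull moved the handle only about 0.167 m before it held against 40 N, short of the stated 0.174 m. Pushing it home took 0.1735 m and met firm resistance, so I think the drawer started about 7 mm open. The visible length of the drawer at the stop measured between 162 and 171 mm in different pictures, against the stated 168 mm.

**Button and final pictures:** The button went down about 6 mm to a hard bottom; I pressed it with about 52 N at the fingertips, far more than it needs. The last pictures show:
- the drawer flush
- one piece in the tray and both shorts on the bench
- the samples, bottle and tape where they started

I could not see the two longs again once the drawer was shut.

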